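# Drive the tight pivot bushing out of a magnifier knuckle

### The arm

A 6-joint arm with a two-finger parallel gripper is mounted at the origin on the work surface. World frame = base frame: x ahead of the robot, y to its left, z up, the work surface at z = 0. Lengths are in mm, angles in rad, forces in N, time in s.
With the tool pointing down it reaches from about 350 to 775 mm from the base axis. Payload 7.3 kg.
Tool frame: the origin (TCP) lies at the very end of the fingers, on their centre line; the grasp point (between the pads) lies 19 mm behind it (pinch_z is the distance from the TCP to the grasp point, in mm); z points along the fingers, y is the direction in which the jaws open and shut (so a half turn about z gives the same grasp; the last joint's range is limited). The gripper opens to 92 mm and grips with 3 to 60 N. Pads are 19 mm wide; open, the fingers measure 130 mm over their backs; the gripper's body (75 mm by 190 mm) begins 47 mm behind the grasp point.
Start: joints at [-1.388, 0.342, 1.524, -0, 1.275, -0.146], TCP at [169.549, -496.888, 226.741] pointing down, gripper open.
Joint ranges: [-2.53, 2.53], [-0.77, 2.02], [0.04, 2.7], [-1, 4.14], [0.28, 2.66], [-3.11, 3.11]. Speed limits (rad/s): [2.57, 2.57, 3.14, 3.14, 3.14, 3.14].

### API

Orientations are given as [roll, pitch, yaw] about the fixed x, y, z axes, in that order (R = Rz(yaw) Ry(pitch) Rx(roll)).
In Python, from plant import * gives the robot as it stands.
- The arm moves only by the tool step_arm, never from a script. Its argument "moves" is one flat list of numbers, 7 for each row, row after row: the shift along the tool's x, y, z scaled (see below), then the turn, a rotation vector about the tool's x, y, z scaled (see below), then the closure, from -1 (fully open) to 1 (shut). A call has 1 to 8 rows; each row shifts and turns the pose as measured when the row begins, along the tool's axes as they then stand; what a row does not reach is not made up. The controller multiplies each number of a shift by 2 cm and each number of a turn by 4 degrees. A row lasts 1/12 s, in which the tool goes at most 41.7 mm and 7.16 degrees, less where a joint would pass 70% of its speed; a pose out of reach is approached as far as the arm can. A call with a number of a shift or a turn outside -1 to 1 is refused whole. A call with a gripper value outside its range is refused whole. The fingers move at their own pace and stop on an object; the grip force is fixed at half the most. Time passes only in rows, so rows that do not move let the fingers close. It gives the time, the measured TCP pose, the force and the opening at its end, in the units of the state.
- get_obs(): the state, without advancing time (a new reading comes with each control period).
- capture(name): name is "scene" or "top"; returns the picture (400x640x3 uint8, red, green, blue); there is no depth.
- get_calibration(name): a dict with "mtx" (3x3 intrinsics, pixels), "eye" and "orientation" of the camera in the world. Camera axes: x right, y down, z forward; pixel columns grow to the right and rows downward; lengths in mm; the calibration is good to about 2 mm. A picture is of the moment at which its call begins. get_calibration takes no time and is no camera call.
- close_job(): hands the job in, once; it reports no verdict.
The state is a dict: "time": time; "joint_positions": joint angles; "dq": joint speeds; "tau": joint torques, N m; "tool_pos": TCP position; "tcp_rot": TCP orientation; "contact_force": force on the tool from outside, world axes, zero at the start; "moment": the same for the moment, N m; "grip_width": finger opening in mm.
Only numpy, scipy, OpenCV 4.12 (cv2) and the standard library are available. Lean on these libraries where they do the work, as an engineer would, in place of code of your own. Each camera call takes 0.05 s, during which the arm holds its last target.

### The job

Take the double-ended steel drift from its wooden cradle and push the tight brass bushing out of the magnifier knuckle, going in from the open side of the bore, until the bushing is right out in the trough and comes up against the rubber-faced backstop; press it there steadily with about 10 N, never more than 20 N, and never jam the drift against the knuckle or fixture with more than 20 N. Touch the bushing with the drift only, then draw the drift out, lay it back in its cradle and let go, without disturbing the other goods on the table.

Things in the scene. Friction and masses are not known exactly. Their poses are not given: they have to be found in the camera images.
- drift: Double-ended steel drift rod, both ends alike: 180 mm long, 12 mm in diameter, with a knurled grip sleeve 40 mm long and 18 mm in diameter at its middle; about 200 g. Origin at its centre, x axis along the rod. At the start it lies level in the two V notches of the cradle, its axis 45 mm above the table.
- cradle: Fixed wooden cradle: base 120 x 50 x 8 mm, origin at the centre of its underside, x axis along the drift's lying direction. Two upright V notches, 8 mm thick, at x = -45 and +45 mm, tops 51 mm high and 34 mm wide overall; the gap between them is 82 mm. The drift at rest in it has its centre 45 mm above the cradle's origin, to within 15 mm along x.
- fixture: Fixed bench fixture holding the grey magnifier knuckle. Origin on the table under the middle of the knuckle; the bore lies along x, at y = 0, 60 mm above the origin; push towards +x. Knuckle: x = -18 to +18 mm, 44 mm wide, top 78 mm up. Base plate: x = -30 to 95 mm, 80 mm wide, 12 mm thick. A 50 mm arm stub sticks out of the knuckle on the -y side at bore height.
- bore_in (a point): Centre of the bore's open entry mouth on the knuckle (fixture x = -18 mm); x axis along the bore, pointing in. Nothing stands before it. The bore is 17 mm in diameter, 36 mm long. Sprung shoes in its middle third, 12 to 24 mm in, grip the bushing with a steady drag of about 5 to 14 N, not known beforehand, which stops when the bushing's near end is past 24 mm.
- bore_out (a point): Centre of the bore's exit mouth (fixture x = +18 mm), axes as bore_in. From here an open-topped trough 19 mm wide and 68 mm long, its floor 9.5 mm below the bore axis, takes the bushing.
- bushing: Brass bushing, solid to the drift, 16 mm in diameter, 22 mm long, about 35 g, axis along the bore. Origin at its centre. At the start it is stuck in the bore with its near end 3 to 9 mm inside the entry face.
- trough: Fixed open-topped aluminium trough behind the knuckle, from the exit face on, 67 mm long, in line with the bore; carries the backstop. Origin at the middle of its underside, axes as the fixture's. A rubber-faced steel backstop, 18 mm wide and 22 mm high, is clamped in it; its face is 24 to 44 mm beyond the knuckle's exit face. Its setting differs each time and is not measured: find it by feel.
- sunglasses: Bystander: folded tortoiseshell sunglasses, 138 mm wide, lying lenses up, 19 mm high. Origin under the middle.
- compass: Bystander: round brass pocket compass, 56 mm across, 15 mm high. Origin under the middle.
- bangle: Bystander: green jade bangle, 74 mm across, 9 mm high. Origin under the middle.
- ring_box: Bystander: navy plastic ring box, 53 mm square, 45 mm high. Origin under the middle.
- stopper: Bystander: heavy pewter bottle stopper standing on its broad end, 42 mm across, 58 mm high. Origin under the middle.
- loupe: Bystander: black eye loupe, 40 mm across, 36 mm high. Origin under the middle.
Not all that is in view belongs to the job. There is more than one size of the drift; the one meant has the size given above. Of the things shaped like the cradle, the wooden one is meant.

How it is judged:
By the outcome, as a careful person would: the job done as asked, in the order asked, and still so for the second after the job is handed in, with the robot touching nothing.
It also fails if it takes over 61 s, if anything falls off the work surface, if the arm or the gripper's body presses on something with over 40 N, if the wrist force passes 120 N, or if a joint passes its speed limit or range.

## Working session

There is one attempt and no reset: what is moved stays moved. The work goes in short steps, Python scripts to look and compute and a tool call to move; the robot and the scene stay as the last step left them, time stands still between calls to the robot, and variables do not carry over. Pictures are saved under pics/ and viewed, and the job is handed in when it is done.

Besides the shell and the picture viewer there is one more tool, called after "Call:" as a command line: name --argument value ..., lists and objects as JSON in quotes. step_arm: Moves the arm, as the interface text tells. Shifts and turns lie within -1 to 1; 1 stands for 2 cm of shift or 4 degrees of turn. Its arguments: {"type":"object","properties":{"moves":{"type":"array"}},"required":["moves"]}

```bash
ls; mkdir -p pics
python3 - <<'E'
from plant import *
import cv2
print(get_obs())
for n in("scene","top"):
    im=capture(n); cv2.imwrite(f"pics/{n}0.png",im[:,:,::-1]); print(n,get_calibration(n))
E
```

```text
pics
{'time': 0.0, 'joint_positions': array([-1.38796515e+00,  3.42752324e-01,  1.52500585e+00, -4.13222116e-06,
        1.27541466e+00, -1.46039128e-01]), 'dq': array([ 1.74280012e-03,  9.89068002e-04, -2.92931380e-04,  8.39769558e-04,
        7.75019560e-05, -3.26334672e-04]), 'tau': array([ 1.36288414e-03, -4.31230688e+01, -2.44214398e+01,  7.18992180e-02,
        5.60728332e-02, -1.16232263e-04]), 'tool_pos': array([ 169.48693468, -496.45897655,  226.03350742]), 'tcp_rot': array([-3.14002872e+00, -2.26039416e-04,  3.28871332e-01]), 'contact_force': array([0.35763669, 0.17472099, 0.14592659]), 'moment': array([0.04530328, 0.00024387, 0.01865361]), 'grip_width': 91.5893426157836}
scene {'mtx': array([[463.58184389,   0.        , 325.15343069],
       [  0.        , 463.58184389, 207.96392768],
       [  0.        ,   0.        ,   1.        ]]), 'eye': array([1350.44398305, -398.02823966, 1157.59447623]), 'orientation': array([-2.44416289, -0.00765417,  1.15032348])}
top {'mtx': array([[474.45106636,   0.        , 314.34443917],
       [  0.        , 474.45106636, 197.32594208],
       [  0.        ,   0.        ,   1.        ]]), 'eye': array([ 400.31533813,  -53.72631065, 1217.35676015]), 'orientation': array([-3.05352961,  0.01844446, -1.59591963])}
```

View pics/scene0.png

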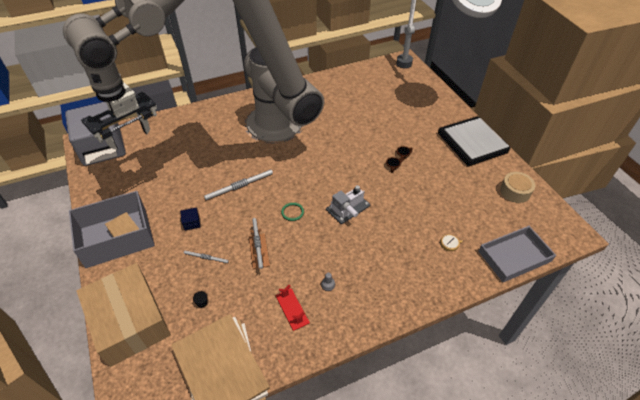

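View pics/top0.png

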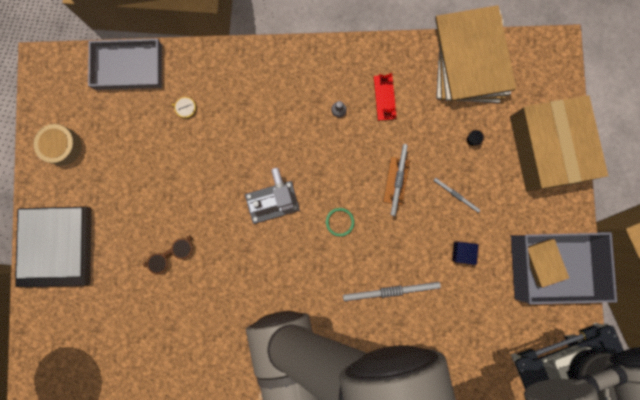

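```bash
cat > h.py <<'E'
import numpy as np, cv2
from scipy.spatial.transform import Rotation as R
from plant import *
def cam(n):
    c=get_calibration(n); return c["mtx"],np.array(c["eye"]),R.from_euler("xyz",c["orientation"]).as_matrix()
def ray(n,uv,z):
    K,e,r=cam(n); d=r@np.linalg.inv(K)@np.array([uv[0],uv[1],1.]); return e+d*(z-e[2])/d[2]
def proj(n,p):
    K,e,r=cam(n); q=K@(r.T@(np.array(p,float)-e)); return q[:2]/q[2]
def tri(u1,u2):
    A=[];b=[]
    M=np.zeros((3,3));v=np.zeros(3)
    for n,uv in(("top",u1),("scene",u2)):
        K,e,r=cam(n); d=r@np.linalg.inv(K)@np.array([uv[0],uv[1],1.]); d/=np.linalg.norm(d)
        P=np.eye(3)-np.outer(d,d); M+=P; v+=P@e
    return np.linalg.solve(M,v)
E
python3 - <<'E'
import cv2
t=cv2.imread("pics/top0.png"); s=cv2.imread("pics/scene0.png")
def c(im,x,y,w,h,k): return cv2.resize(im[y:y+h,x:x+w],None,fx=k,fy=k,interpolation=cv2.INTER_CUBIC)
a=c(t,370,135,60,90,6); b=c(t,240,160,65,65,8)
cv2.imwrite("pics/c1.png",a);cv2.imwrite("pics/c2.png",b)
cv2.imwrite("pics/c3.png",c(s,235,205,45,75,8)); cv2.imwrite("pics/c4.png",c(s,320,175,60,55,10))
E
```

```text
(no output)
```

View pics/c1.png

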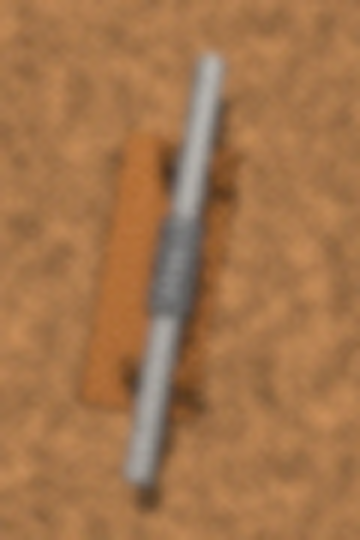

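View pics/c2.png

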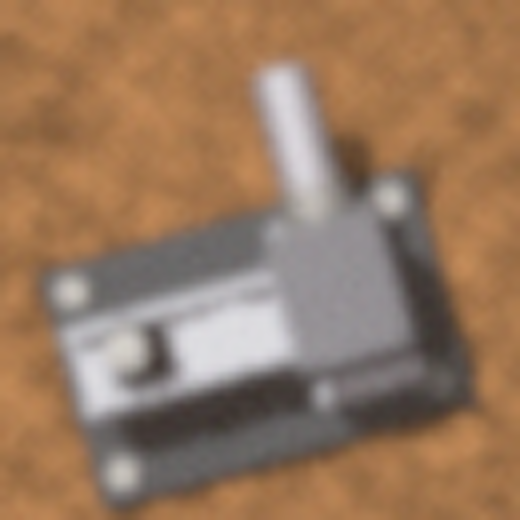

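View pics/c3.png

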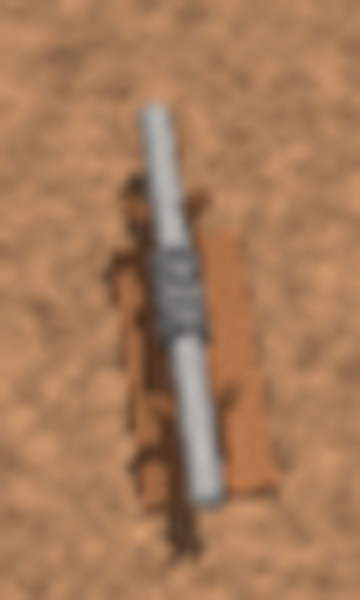

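View pics/c4.png

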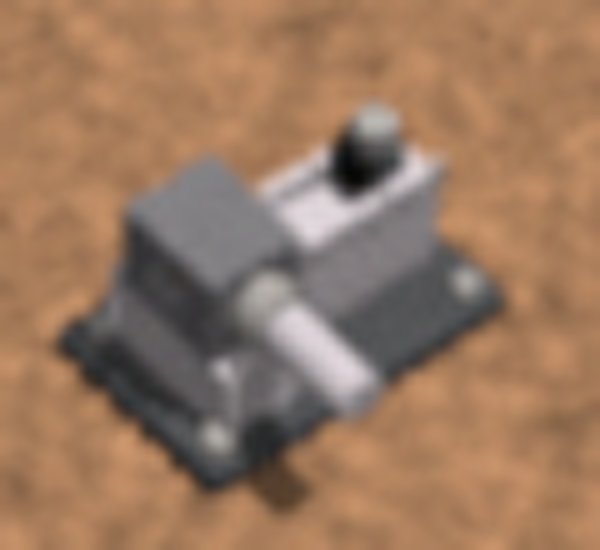

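Run:
```python
from h import *
from scipy.optimize import least_squares
t=cv2.imread("pics/top0.png"); s=cv2.imread("pics/scene0.png")
# drift mask
ends={}
for n,im,(x,y,w,h) in(("top",t,(380,138,40,85)),("scene",s,(240,210,35,70))):
    hsv=cv2.cvtColor(im,cv2.COLOR_BGR2HSV); m=((hsv[...,1]<75)&(hsv[...,2]>95)).astype(np.uint8)
    k=np.zeros_like(m); k[y:y+h,x:x+w]=m[y:y+h,x:x+w]
    nn,l,st,c=cv2.connectedComponentsWithStats(k); i=[j for j in range(1,nn) if st[j,4]>20]
    pts=np.argwhere(np.isin(l,i))[:,::-1].astype(np.float32)
    vx,vy,cx,cy=cv2.fitLine(pts,cv2.DIST_L2,0,.01,.01).ravel()
    d=(pts-[cx,cy])@[vx,vy]; a=np.array([cx,cy])+d.min()*np.array([vx,vy]); b=np.array([cx,cy])+d.max()*np.array([vx,vy])
    if a[1]>b[1]: a,b=b,a
    print(n,len(pts),a,b)
    ends[n]=(a,b)
    A,B=ray(n,a,45),ray(n,b,45); print(A,B,np.linalg.norm(A-B),"ctr",(A+B)/2,"yaw",np.degrees(np.arctan2(*(A-B)[1::-1])))
print("tri",tri(ends["top"][0],ends["scene"][1]),tri(ends["top"][1],ends["scene"][0]))
# fixture from hand-read crop corners
T=lambda x,y:(240+(x+.5)/8-.5,160+(y+.5)/8-.5)
S=lambda x,y:(320+(x+.5)/10-.5,175+(y+.5)/10-.5)
F=[("top",T(45,270),(95,-40,12)),("top",T(418,175),(-30,-40,12)),("top",T(472,402),(-30,40,12)),("top",T(110,508),(95,40,12)),
("top",T(412,360),(-18,22,78)),("top",T(380,207),(-18,-22,78)),("top",T(298,362),(18,22,78)),("top",T(268,225),(18,-22,78)),
("scene",S(60,340),(-30,40,12)),("scene",S(210,490),(-30,-40,12)),("scene",S(505,295),(95,-40,12)),
("scene",S(127,205),(-18,22,78)),("scene",S(208,155),(18,22,78)),("scene",S(300,240),(18,-22,78)),("scene",S(215,280),(-18,-22,78))]
def fit(names):
    G=[f for f in F if f[0] in names]
    def res(p,full=0):
        r=R.from_euler("z",p[2]).as_matrix(); return np.concatenate([proj(n,r@np.array(q)+[p[0],p[1],0])-u for n,u,q in G])
    o=least_squares(res,[400,50,1.3],x_scale=[1,1,.01],loss="soft_l1"); print(names,o.x[:2],np.degrees(o.x[2])); print(o.fun.reshape(-1,2).round(1).tolist())
fit(["top"]);fit(["scene"]);fit(["top","scene"])
```

```text
top 385 [405.00946 144.00168] [392.43323 215.07666]
[ 631.91988134 -264.4095524    45.        ] [ 455.28400566 -226.08468172   45.        ] 180.74575593743137 ctr [ 543.6019435  -245.24711706   45.        ] yaw -12.241779283668208
scene 233 [253.79237 217.89154] [260.65808 268.0468 ]
[ 450.97975234 -226.61050919   45.        ] [ 631.51122244 -266.53992706   45.        ] 184.89448371904484 ctr [ 541.24548739 -246.57521813   45.        ] yaw 167.52827083057542
tri [ 631.66966236 -265.50378509   44.58851067] [ 454.77806694 -226.37994986   49.19214009]
['top'] [506.77651724  42.42842001] 103.31792307415465
[[-0.6, -0.6], [-0.0, -1.1], [1.1, 0.6], [-1.1, -0.1], [0.6, -1.7], [0.0, -0.1], [0.4, 1.9], [-0.4, 1.4]]
['scene'] [506.94318951  41.14333998] 104.81093457233803
[[-0.6, -1.0], [0.4, -0.7], [0.3, -0.1], [-0.5, 0.5], [0.3, 0.1], [0.2, -0.1], [-0.2, 1.4]]
['top', 'scene'] [506.76350117  41.9929383 ] 103.6753445733251
[[-0.5, -0.3], [0.0, -1.2], [1.4, 0.5], [-0.8, 0.1], [0.8, -1.8], [0.1, -0.1], [0.6, 1.9], [-0.2, 1.5], [-0.3, -1.3], [0.3, -0.8], [0.7, 0.3], [-0.2, 0.2], [0.7, 0.0], [0.4, -0.1], [-0.1, 1.3]]
```

Run:
```python
from h import *
t=cv2.imread("pics/top0.png"); s=cv2.imread("pics/scene0.png")
p=(506.8,42,np.radians(103.8)); r=R.from_euler("z",p[2]).as_matrix()
for n,im,x,y,w,h,k in(("top",t,240,165,65,60,12),("scene",s,322,180,52,48,12)):
    a=cv2.resize(im[y:y+h,x:x+w],None,fx=k,fy=k,interpolation=cv2.INTER_CUBIC)
    def pt(q):
        u=proj(n,r@np.array(q,float)+[p[0],p[1],0]); return tuple(int(round(v)) for v in ((u[0]+.5-x)*k-.5,(u[1]+.5-y)*k-.5))
    for z,x0,x1,w2,c in((12,-30,95,40,(0,255,255)),(78,-18,18,22,(0,255,0))):
        P=[pt(q) for q in((x0,-w2,z),(x1,-w2,z),(x1,w2,z),(x0,w2,z))]
        cv2.polylines(a,[np.array(P)],True,c,1)
    cv2.line(a,pt((-60,0,60)),pt((85,0,60)),(0,0,255),1)
    cv2.imwrite(f"pics/o_{n}.png",a)
```

```text
(no output)
```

View pics/o_top.png

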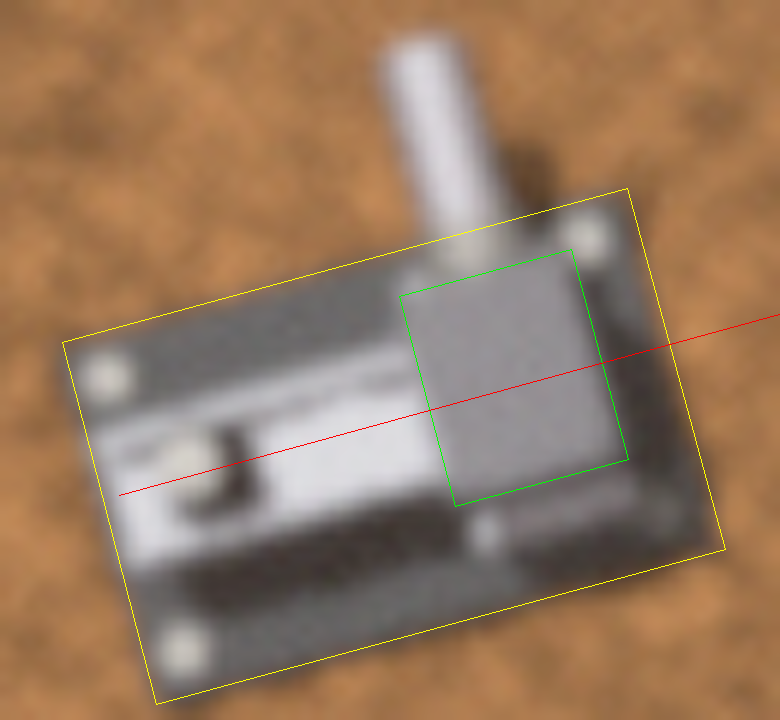

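View pics/o_scene.png

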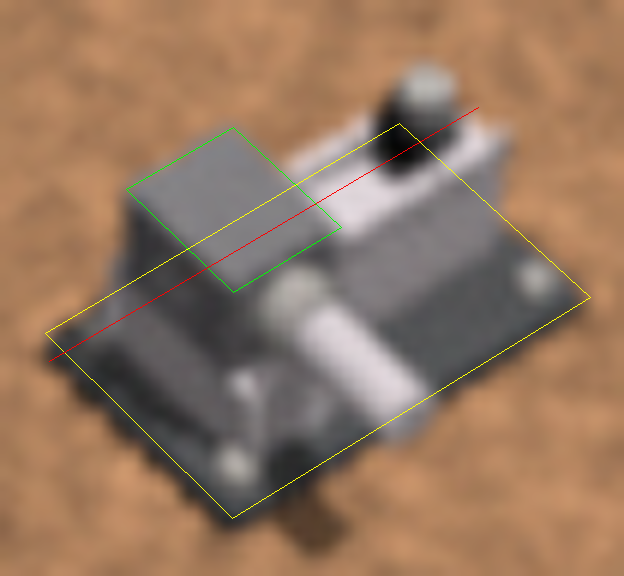

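```bash
cat >> h.py <<'E'
def go(pos,yaw,o=None):
    o=o or get_obs(); r=R.from_euler("xyz",o["tcp_rot"]); g=R.from_euler("z",np.radians(yaw))*R.from_euler("x",np.pi)
    d=r.inv().apply(np.array(pos,float)-o["tool_pos"]); w=np.degrees((r.inv()*g).as_rotvec())
    n=max(abs(d).max()/20,abs(w).max()/4); print("t",round(o["time"],2),"tcp",o["tool_pos"].round(1),"rpy",np.degrees(o["tcp_rot"]).round(1),"F",o["contact_force"].round(1),"w",round(o["grip_width"],1))
    print(" total units shift",(d/20).round(3),"turn",(w/4).round(3),"rows",round(n,1))
E
python3 - <<'E'
from h import *
for n,uv,z in(("ring_box",(466,253),30),("bangle",(340,222),5),("small",(457,195),8),("loupe",(475,138),25),("long",(392,292),8),("stopper",(338,108),40),("compass",(185,107),10)): print(n,ray("top",uv,z).round())
go((543,-245.5,150),-12.3)
E
```

```text
ring_box [ 358. -406.   30.]
bangle [443. -98.   5.]
small [ 504. -397.    8.]
loupe [ 646. -445.   25.]
long [ 264. -223.    8.]
stopper [ 730. -100.   40.]
compass [753. 298.  10.]
t 0.1 tcp [ 169.5 -496.5  226.1] rpy [-179.9   -0.    18.8] F [ 0.2  0.2 -0.6] w 91.9
 total units shift [21.728 -5.843  3.819] turn [-2.000e-02  2.000e-03  7.784e+00] rows 21.7
```

Call:
step_arm --moves '[0.5, -0.2, 0, 0, 0, 0.5, -0.2, 0.9, -0.35, 0, 0, 0, 1, -0.2, 0.9, -0.45, 0, 0, 0, 1, -0.2, 0.9, -0.5, 0, 0, 0, 1, -0.2, 0.9, -0.6, 0, 0, 0, 1, -0.2, 0.9, -0.7, 0, 0, 0, 1, -0.2, 0.9, -0.75, 0, 0, 0, 1, -0.2, 0.9, -0.8, 0, 0, 0, 1, -0.2]'

```text
time: 0.77
tool_pos: [299.4, -395.1, 222.6]
tcp_rot: [-3.135, 0.006, -0.226]
contact_force: [0.6, -0.4, 0.9]
grip_width: 55.5
```

```bash
python3 -c "
from h import *
go((543,-245.5,120),-12.3)"
```

```text
t 0.77 tcp [ 299.4 -395.1  222.6] rpy [-179.6    0.3  -12.9] F [ 0.6 -0.4  0.9] w 55.5
 total units shift [10.226 -9.981  5.136] turn [-0.094  0.081 -0.157] rows 10.2
```

Call:
step_arm --moves '[1, -1, 0.3, 0, 0, 0, -0.2, 1, -1, 0.4, 0, 0, 0, -0.2, 1, -1, 0.5, 0, 0, 0, -0.2, 1, -1, 0.5, 0, 0, 0, -0.2, 1, -1, 0.5, 0, 0, 0, -0.2, 1, -1, 0.5, 0, 0, 0, -0.2, 1, -1, 0.5, 0, 0, 0, -0.2, 1, -1, 0.5, 0, 0, 0, -0.2]'

```text
time: 1.43
tool_pos: [499.0, -268.5, 145.5]
tcp_rot: [-3.136, 0.006, -0.232]
contact_force: [-0.4, -0.0, -0.2]
grip_width: 55.1
```

```bash
python3 -c "
from h import *
go((543,-245.5,100),-12.3)"
```

```text
t 1.43 tcp [ 499.  -268.5  145.5] rpy [-179.7    0.4  -13.3] F [-0.4 -0.  -0.2] w 55.1
 total units shift [ 1.889 -1.612  2.274] turn [-0.077  0.088 -0.252] rows 2.3
```

Call:
step_arm --moves '[0.8, -0.7, 0.8, 0, 0, -0.1, -0.2, 0.7, -0.6, 0.7, 0, 0, -0.1, -0.2, 0.3, -0.2, 0.5, 0, 0, -0.1, -0.2, 0, 0, 0, 0, 0, 0, -0.2]'

```text
time: 1.77
tool_pos: [544.9, -240.8, 99.7]
tcp_rot: [-3.133, 0.01, -0.204]
contact_force: [-0.3, 0.5, 0.3]
grip_width: 55.3
```

Run:
```python
from h import *
go((543,-245.5,26),-12.3)
for n in("top","scene"):
    cv2.imwrite(f"pics/{n}1.png",capture(n)[:,:,::-1])
t=cv2.imread("pics/top1.png"); s=cv2.imread("pics/scene1.png")
a=cv2.resize(t[120:240,360:480],None,fx=4,fy=4,interpolation=cv2.INTER_CUBIC)
b=cv2.resize(s[150:290,190:300],None,fx=3.43,fy=3.43,interpolation=cv2.INTER_CUBIC)[:480]
cv2.imwrite("pics/d1.png",np.hstack([a,b]))
```

```text
t 1.77 tcp [ 544.9 -240.8   99.7] rpy [-179.5    0.6  -11.7] F [-0.3  0.5  0.3] w 55.3
 total units shift [-0.009  0.28   3.684] turn [-0.116  0.151  0.15 ] rows 3.7
```

View pics/d1.png

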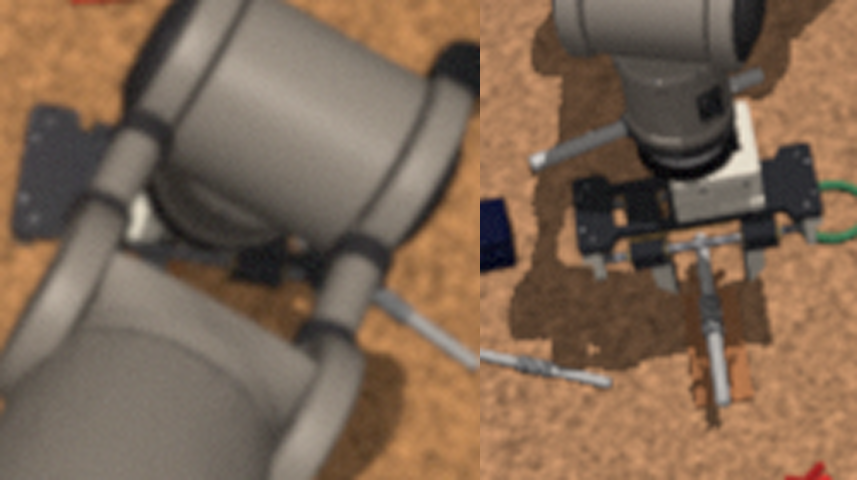

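Call:
step_arm --moves '[0, 0.15, 0.8, -0.05, 0.1, 0.1, -0.2, 0, 0.15, 0.9, -0.05, 0.05, 0.1, -0.2, 0, 0.1, 0.9, -0.05, 0.05, 0.05, -0.2, 0, 0, 0.7, 0, 0, 0, -0.2, 0, 0, 0.3, 0, 0, 0, -0.2, 0, 0, 0, 0, 0, 0, -0.2]'

```text
time: 2.37
tool_pos: [540.7, -258.5, 35.5]
tcp_rot: [3.132, -0.016, -0.233]
contact_force: [-0.7, 0.1, 0.6]
grip_width: 55.0
```

```bash
python3 -c "
from h import *
go((543,-245.5,26),-12.3)"
```

```text
t 2.37 tcp [ 540.7 -258.5   35.5] rpy [179.5  -0.9 -13.3] F [-0.7  0.1  0.6] w 55.0
 total units shift [-0.045 -0.665  0.467] turn [ 0.136 -0.232 -0.258] rows 0.7
```

Call:
step_arm --moves '[0, -0.4, 0.25, 0.08, -0.15, -0.15, -0.2]'

```text
time: 2.45
tool_pos: [542.5, -252.7, 32.1]
tcp_rot: [3.137, -0.008, -0.224]
contact_force: [0.6, 0.7, -0.2]
grip_width: 55.3
```

Call:
step_arm --moves '[0, 0, 0, 0, 0, 0, -0.2]'

```text
time: 2.53
tool_pos: [542.4, -252.1, 32.2]
tcp_rot: [3.137, -0.007, -0.224]
contact_force: [-0.8, 0.7, 0.5]
grip_width: 55.3
```

Call:
step_arm --moves '[0, 0, 0, 0, 0, 0, -0.2]'

```text
time: 2.62
tool_pos: [542.9, -252.4, 33.2]
tcp_rot: [3.137, -0.008, -0.224]
contact_force: [-0.6, 0.2, -0.4]
grip_width: 54.9
```

```bash
python3 -c "
from h import *
go((543,-245.5,26),-12.3)"
```

```text
t 2.62 tcp [ 542.9 -252.4   33.2] rpy [179.7  -0.5 -12.8] F [-0.6  0.2 -0.4] w 54.9
 total units shift [-0.073 -0.339  0.356] turn [ 0.069 -0.119 -0.129] rows 0.4
```

Call:
step_arm --moves '[-0.05, -0.4, 0.4, 0.08, -0.13, -0.15, -0.2, 0, 0, 0, 0, 0, 0, -0.2]'

```text
time: 2.78
tool_pos: [544.6, -244.1, 26.1]
tcp_rot: [-3.141, -0.001, -0.212]
contact_force: [-0.8, -0.4, -0.5]
grip_width: 54.6
```

```bash
python3 -c "
from h import *
go((543,-245.5,26),-12.3)"
```

```text
t 2.78 tcp [ 544.6 -244.1   26.1] rpy [-1.80e+02 -1.00e-01 -1.22e+01] F [-0.8 -0.4 -0.5] w 54.6
 total units shift [-0.062  0.083  0.007] turn [-0.007 -0.014  0.035] rows 0.1
```

Call:
step_arm --moves '[0, 0.05, 0, 0, 0, 0, 0.3, 0, 0, 0, 0, 0, 0, 1, 0, 0, 0, 0, 0, 0, 1, 0, 0, 0, 0, 0, 0, 1, 0, 0, 0, 0, 0, 0, 1]'

```text
time: 3.2
tool_pos: [545.1, -244.6, 26.5]
tcp_rot: [-3.141, -0.002, -0.21]
contact_force: [-0.2, -0.4, 0.1]
grip_width: 26.5
```

```bash
python3 -c "
from h import *
go((543,-245.5,26),-12.3)"
```

```text
t 3.2 tcp [ 545.1 -244.6   26.5] rpy [-1.80e+02 -1.00e-01 -1.21e+01] F [-0.2 -0.4  0.1] w 26.5
 total units shift [-0.093  0.068  0.027] turn [-0.002 -0.025  0.062] rows 0.1
```

Call:
step_arm --moves '[0, 0, 0, 0, 0, 0, 1, 0, 0, 0, 0, 0, 0, 1, 0, 0, 0, 0, 0, 0, 1, 0, 0, 0, 0, 0, 0, 1]'

```text
time: 3.53
tool_pos: [544.5, -247.4, 27.0]
tcp_rot: [3.138, -0.002, -0.211]
contact_force: [0.3, -0.0, -1.1]
grip_width: 17.1
```

```bash
python3 -c "
from h import *
go((545,-245.5,126),-12.3)"
```

```text
t 3.53 tcp [ 544.5 -247.4   27. ] rpy [ 1.798e+02 -1.000e-01 -1.210e+01] F [ 0.3 -0.  -1.1] w 17.1
 total units shift [ 0.017 -0.081 -4.95 ] turn [ 0.053 -0.035  0.056] rows 4.9
```

Call:
step_arm --moves '[0, 0, -0.4, 0, 0, 0, 1, 0, 0, -0.8, 0, 0, 0, 1, 0, 0, -0.8, 0, 0, 0, 1, 0, 0, -0.8, 0, 0, 0, 1, 0, 0, -0.8, 0, 0, 0, 1, 0, 0, -0.4, 0, 0, 0, 1, 0, 0, 0, 0, 0, 0, 1]'

```text
time: 4.12
tool_pos: [543.2, -244.5, 110.4]
tcp_rot: [-3.141, 0.003, -0.21]
contact_force: [0.6, -0.4, -1.5]
grip_width: 17.0
```

Run:
```python
from h import *
go((536.1,-77.5,120),-76.2)
s=capture("scene")[:,:,::-1]; cv2.imwrite("pics/s2.png",cv2.resize(s[100:300,180:400],None,fx=3,fy=3,interpolation=cv2.INTER_CUBIC))
```

```text
t 4.12 tcp [ 543.2 -244.5  110.4] rpy [-180.     0.2  -12. ] F [ 0.6 -0.4 -1.5] w 17.0
 total units shift [-2.09  -8.092 -0.47 ] turn [ 0.022  0.042 16.042] rows 16.0
```

View pics/s2.png

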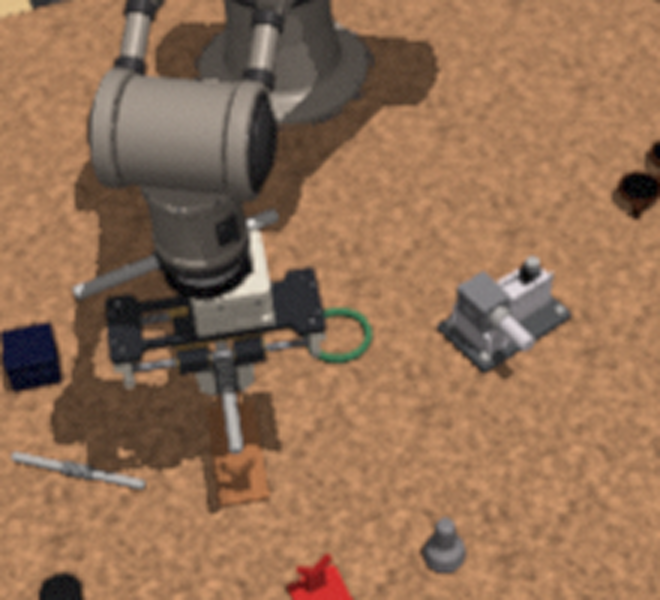

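Call:
step_arm --moves '[-0.1, -0.3, 0, 0, 0, 0.6, 1, -0.15, -0.5, 0, 0, 0, 1, 1, -0.2, -0.5, 0, 0, 0, 1, 1, -0.2, -0.45, 0, 0, 0, 1, 1, -0.25, -0.45, 0, 0, 0, 1, 1, -0.3, -0.4, 0, 0, 0, 1, 1, -0.35, -0.4, 0, 0, 0, 1, 1, -0.35, -0.35, 0, 0, 0, 1, 1]'

```text
time: 4.83
tool_pos: [533.3, -162.7, 101.6]
tcp_rot: [3.136, 0.016, -0.766]
contact_force: [-0.0, -0.3, -1.8]
grip_width: 17.2
```

```bash
python3 -c "
from h import *
go((536.1,-77.5,110),-76.2)"
```

```text
t 4.83 tcp [ 533.3 -162.7  101.6] rpy [179.7   0.9 -43.9] F [-0.  -0.3 -1.8] w 17.2
 total units shift [-2.861 -3.165 -0.393] turn [0.135 0.199 8.071] rows 8.1
```

Call:
step_arm --moves '[-0.35, -0.4, -0.1, 0.02, 0.03, 1, 1, -0.4, -0.35, -0.1, 0.02, 0.03, 1, 1, -0.4, -0.3, -0.1, 0.02, 0.03, 1, 1, -0.4, -0.25, -0.1, 0.02, 0.03, 1, 1, -0.45, -0.25, -0.05, 0, 0, 1, 1, -0.45, -0.2, 0, 0, 0, 1, 1, -0.4, -0.1, 0, 0, 0, 0.9, 1, -0.2, 0, 0, 0, 0, 0.4, 1]'

```text
time: 5.5
tool_pos: [525.1, -82.5, 102.0]
tcp_rot: [3.124, 0.016, -1.304]
contact_force: [0.0, -0.2, -1.3]
grip_width: 17.1
```

Call:
step_arm --moves '[0, 0, 0, 0, 0, 0, 1]'

```text
time: 5.58
tool_pos: [524.3, -81.4, 101.0]
tcp_rot: [3.122, 0.018, -1.304]
contact_force: [-1.2, 0.6, -2.1]
grip_width: 17.2
```

```bash
python3 -c "
from h import *
go((536.1,-77.5,110),-76.2)"
```

```text
t 5.58 tcp [524.3 -81.4 101. ] rpy [178.9   1.  -74.7] F [-1.2  0.6 -2.1] w 17.2
 total units shift [-0.038 -0.613 -0.462] turn [0.283 0.25  0.369] rows 0.6
```

```bash
python3 -c "
from h import *
go((538.5,-87.2,42),-76.2)"
```

```text
t 5.58 tcp [524.3 -81.4 101. ] rpy [178.9   1.  -74.7] F [-1.2  0.6 -2.1] w 17.2
 total units shift [ 0.521 -0.667  2.928] turn [0.283 0.25  0.369] rows 2.9
```

Call:
step_arm --moves '[0.2, -0.4, 0.3, 0.25, 0.2, 0.3, 1, 0.1, -0.2, 0.5, 0.1, 0.1, 0.1, 1, 0, 0, 0.5, 0, 0, 0, 1, 0, 0, 0, 0, 0, 0, 1]'

```text
time: 5.92
tool_pos: [536.5, -83.8, 71.3]
tcp_rot: [-3.139, -0.002, -1.328]
contact_force: [-0.9, 0.3, -1.6]
grip_width: 17.2
```

```bash
python3 -c "
from h import *
go((538.5,-87.2,42),-76.2)"
```

```text
t 5.92 tcp [536.5 -83.8  71.3] rpy [-1.799e+02 -1.000e-01 -7.610e+01] F [-0.9  0.3 -1.6] w 17.2
 total units shift [ 0.185 -0.053  1.468] turn [-0.036 -0.036  0.021] rows 1.5
```

Call:
step_arm --moves '[0.2, -0.05, 0.8, -0.04, -0.04, 0, 1, 0, 0, 0.65, 0, 0, 0, 1, 0, 0, 0.2, 0, 0, 0, 1, 0, 0, 0, 0, 0, 0, 1]'

```text
time: 6.25
tool_pos: [538.1, -88.3, 36.6]
tcp_rot: [3.139, 0.001, -1.326]
contact_force: [-0.4, -0.9, -1.0]
grip_width: 17.3
```

Run:
```python
from h import *
go((538.5,-87.2,42),-76.2)
for n,x,y,w,h in(("scene",270,160,110,80),("top",240,150,110,80)):
    s=capture(n)[:,:,::-1]; cv2.imwrite(f"pics/{n}3f.png",s); cv2.imwrite(f"pics/{n}3.png",cv2.resize(s[y:y+h,x:x+w],None,fx=7,fy=7,interpolation=cv2.INTER_CUBIC))
```

```text
t 6.25 tcp [538.1 -88.3  36.6] rpy [ 1.799e+02  1.000e-01 -7.600e+01] F [-0.4 -0.9 -1. ] w 17.3
 total units shift [-0.048 -0.033 -0.269] turn [0.032 0.021 0.06 ] rows 0.3
```

View pics/scene3.png

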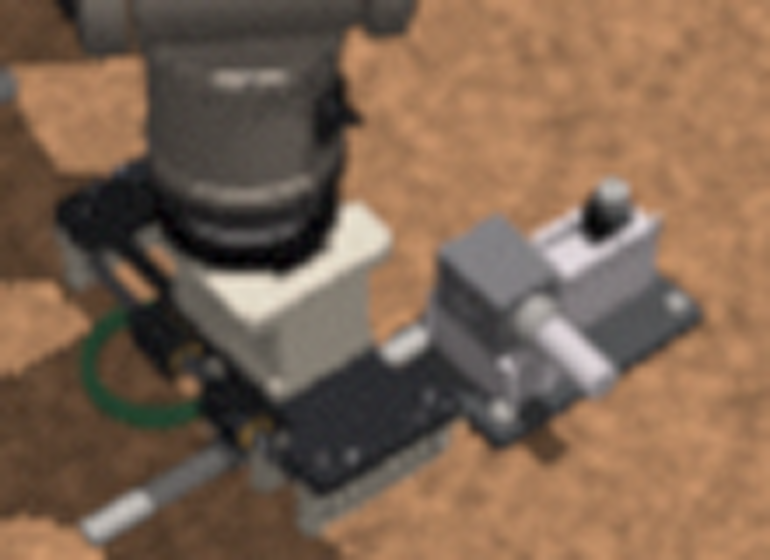

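View pics/top3.png

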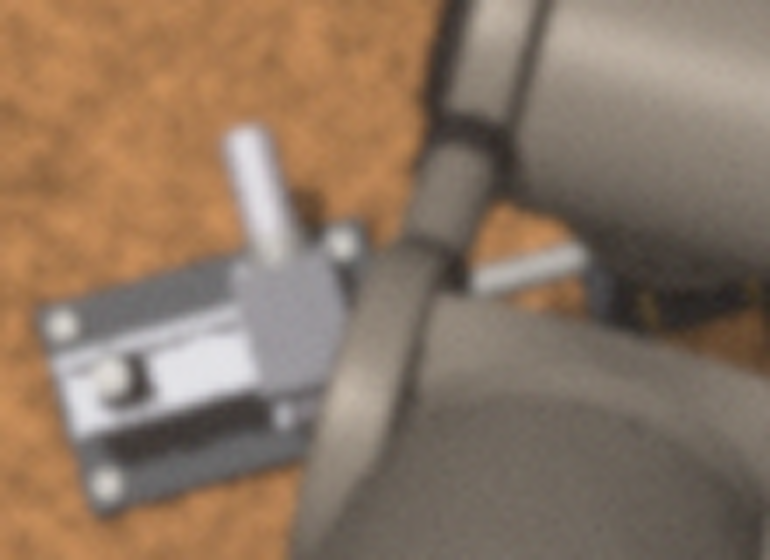

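Run:
```python
from h import *
t=np.array([538.1,-88.3,36.6]); yaw=np.radians(-76.0); c=t+[0,0,18]; ax=-np.array([np.cos(yaw),np.sin(yaw),0])
fa=np.radians(103.8); F=np.array([506.8,42,60]); fx=np.array([np.cos(fa),np.sin(fa),0])
for n,k in(("scene",[(270,x,y) for x,y in()]),):pass
for n,ox,oy,rects in(("scene",270,160,[(380,330,430,365),(85,485,155,545)]),("top",240,150,[(475,240,585,300)])):
    im=cv2.imread(f"pics/{n}3f.png"); big=cv2.resize(im[oy:oy+80,ox:ox+110],None,fx=7,fy=7,interpolation=cv2.INTER_CUBIC)
    hsv=cv2.cvtColor(big,cv2.COLOR_BGR2HSV)
    P=[]
    for x0,y0,x1,y1 in rects:
        m=(hsv[...,1]<60)&(hsv[...,2]>120); yy,xx=np.nonzero(m[y0:y1,x0:x1]); p=np.stack([xx+x0,yy+y0],1); P.append(p); print(n,len(p),p.mean(0).round(1))
    P=np.vstack(P).astype(np.float32); vx,vy,cx,cy=cv2.fitLine(P,cv2.DIST_L2,0,.01,.01).ravel()
    conv=lambda u:((u+.5-[ox,oy])*7-.5)
    a,b=[conv(proj(n,c+s*ax)) for s in(90,-90)]
    f0,f1=[conv(proj(n,F+s*fx)) for s in(-18,-150)]
    nrm=np.array([-vy,vx])
    print("line dir deg",np.degrees(np.arctan2(vy,vx)),"pred drift",np.degrees(np.arctan2(*(b-a)[::-1])),"fix",np.degrees(np.arctan2(*(f1-f0)[::-1])))
    print(" pred tip/rear",a.round(),b.round(),"perp off of pred drift from line(px7)",((a-[cx,cy])@nrm/7).round(2),((b-[cx,cy])@nrm/7).round(2)," bore axis pts off",((f0-[cx,cy])@nrm/7).round(2),((f1-[cx,cy])@nrm/7).round(2))
```

```text
scene 1094 [404.4 344.5]
scene 1910 [117.4 515.3]
line dir deg -30.7438 pred drift 149.07805874120018 fix 149.2985279577346
 pred tip/rear [420. 340.] [ 85. 541.] perp off of pred drift from line(px7) 0.57 0.74  bore axis pts off -0.11 -0.14
top 3494 [527.1 270.9]
line dir deg -17.123886 pred drift -15.465590909343254 fix -15.266319360013448
 pred tip/rear [426. 301.] [919. 164.] perp off of pred drift from line(px7) -0.19 1.92  bore axis pts off -1.18 0.56
```

Run:
```python
from h import *
from scipy.optimize import fsolve
fa=np.radians(103.8); F=np.array([506.8,42,60]); fx=np.array([np.cos(fa),np.sin(fa),0]); fy=np.array([-fx[1],fx[0],0])
uv=lambda ox,oy,p:(ox+(p[0]+.5)/7-.5,oy+(p[1]+.5)/7-.5)
T=uv(240,150,(527.1,270.9)); S=[uv(270,160,p) for p in((404.4,344.5),(117.4,515.3))]; Sd=np.subtract(S[1],S[0]); Sn=np.array([-Sd[1],Sd[0]])/np.linalg.norm(Sd)
def res(v):
    l,h=v
    P=lambda s:F+s*fx+l*fy+[0,0,h]
    # top
    a,b=proj("top",P(-30)),proj("top",P(-100)); d=(b-a)/np.linalg.norm(b-a); r1=np.dot([-d[1],d[0]],np.subtract(T,a))
    # mid of front scene pt
    a,b=proj("scene",P(-30)),proj("scene",P(-200)); d=(b-a)/np.linalg.norm(b-a); n=[-d[1],d[0]]
    return [r1,np.dot(n,np.subtract(S[0],a))]
print(res([0,0]),"lat,h of drift rel bore:",fsolve(res,[0,0]))
eps=1; print(np.subtract(res([1,0]),res([0,0])),np.subtract(res([0,1]),res([0,0])))
```

```text
[np.float64(0.3447864670642611), np.float64(-0.10938825115400563)] lat,h of drift rel bore: [ 0.67179014 -1.65173686]
[-0.40527918 -0.27155993] [ 0.04424243 -0.17692206]
```

Call:
step_arm --moves '[0, 0, -0.2, 0, 0, 0, 1]'

```text
time: 6.43
tool_pos: [538.5, -88.3, 41.8]
tcp_rot: [3.14, 0.001, -1.326]
contact_force: [0.2, -0.4, -1.0]
grip_width: 17.0
```

Call:
step_arm --moves '[0, 0, 0, 0, 0, 0, 1]'

```text
time: 6.52
tool_pos: [539.3, -88.6, 43.2]
tcp_rot: [-3.141, -0.0, -1.326]
contact_force: [0.4, 0.3, -1.9]
grip_width: 16.9
```

Call:
step_arm --moves '[0, 0, 0, 0, 0, 0, 1]'

```text
time: 6.6
tool_pos: [539.6, -88.6, 44.0]
tcp_rot: [-3.14, -0.001, -1.325]
contact_force: [-0.3, -0.2, -1.7]
grip_width: 17.2
```

```bash
cat >> h.py <<'E'
FA=np.radians(103.8); FX=np.array([np.cos(FA),np.sin(FA),0]); FY=np.array([-FX[1],FX[0],0]); FO=np.array([506.8,42,0])
def fs(yaw=-76.2):
    o=get_obs(); p=o["tool_pos"]-FO; f=o["contact_force"]
    print("t",round(o["time"],2),"fix: tip_past_entry",round(p@FX+90+18,1),"lat",round(p@FY,1),"axis z",round(p[2]+18,1),"| F along",round(f@FX,1),"lat",round(f@FY,1),"z",round(f[2],1),"| rpy",np.degrees(o["tcp_rot"]).round(1),"w",round(o["grip_width"],1))
E
python3 -c "
from h import *
fs();go((538.5,-87.2,42),-76.2)"
```

```text
t 6.6 fix: tip_past_entry -26.7 lat -0.7 axis z 62.0 | F along -0.1 lat 0.3 z -1.7 | rpy [-1.799e+02 -1.000e-01 -7.590e+01] w 17.2
t 6.6 tcp [539.6 -88.6  44. ] rpy [-1.799e+02 -1.000e-01 -7.590e+01] F [-0.3 -0.2 -1.7] w 17.2
 total units shift [-0.083  0.038  0.102] turn [-0.025 -0.014  0.066] rows 0.1
```

```bash
cat > meas.py <<'E'
from h import *
from scipy.optimize import fsolve
import sys
F=FO+[0,0,60]; fx,fy=FX,FY
pts={}
for n,ox,oy,rects in(("scene",270,160,[(380,325,435,365)]),("top",240,150,[(475,235,575,300)])):
    im=capture(n)[:,:,::-1]; cv2.imwrite(f"pics/{n}_{sys.argv[1]}.png",cv2.resize(im[oy:oy+80,ox:ox+110],None,fx=7,fy=7,interpolation=cv2.INTER_CUBIC))
    big=cv2.imread(f"pics/{n}_{sys.argv[1]}.png"); hsv=cv2.cvtColor(big,cv2.COLOR_BGR2HSV)
    x0,y0,x1,y1=rects[0]; m=(hsv[...,1]<60)&(hsv[...,2]>120); yy,xx=np.nonzero(m[y0:y1,x0:x1]); p=np.array([xx.mean()+x0,yy.mean()+y0]); print(n,len(xx),p.round(1))
    pts[n]=np.array([ox,oy])+(p+.5)/7-.5
def res(v):
    l,h=v; r=[]
    for n in("top","scene"):
        P=lambda s:F+s*fx+l*fy+[0,0,h]
        a,b=proj(n,P(-30)),proj(n,P(-100)); d=(b-a)/np.linalg.norm(b-a); r.append(np.dot([-d[1],d[0]],pts[n]-a))
    return r
print("camera: lat,h rel bore",fsolve(res,[0,0]).round(2)); fs()
E
python3 meas.py 4
```

```text
scene 946 [406.1 337.2]
top 3176 [524.1 264.2]
camera: lat,h rel bore [-1.1   5.45]
t 6.7 fix: tip_past_entry -26.8 lat -0.8 axis z 62.0 | F along -0.3 lat 0.4 z -1.7 | rpy [-1.799e+02 -1.000e-01 -7.590e+01] w 17.1
```

Call:
step_arm --moves '[-0.3, 0.05, 0.1, -0.02, -0.02, 0.06, 1]'

```text
time: 6.78
tool_pos: [538.0, -83.7, 42.6]
tcp_rot: [-3.139, -0.001, -1.33]
contact_force: [0.5, -0.7, -1.8]
grip_width: 17.2
```

Call:
step_arm --moves '[-0.3, 0, 0, 0, 0, 0, 1]'

```text
time: 6.87
tool_pos: [536.2, -77.6, 42.4]
tcp_rot: [-3.14, -0.0, -1.331]
contact_force: [-0.4, 0.0, -1.5]
grip_width: 17.0
```

Call:
step_arm --moves '[0, 0, 0, 0, 0, 0, 1]'

```text
time: 6.95
tool_pos: [535.6, -76.4, 42.3]
tcp_rot: [-3.14, 0.0, -1.331]
contact_force: [0.3, -0.9, -1.5]
grip_width: 17.0
```

```bash
python3 -c "
from h import *
fs()"
```

```text
t 6.95 fix: tip_past_entry -13.8 lat 0.3 axis z 60.3 | F along -0.9 lat -0.1 z -1.5 | rpy [-179.9    0.   -76.2] w 17.0
```

Call:
step_arm --moves '[-0.25, 0, 0, 0, 0, 0, 1, -0.25, -0.01, 0, 0, 0, 0, 1]'

```text
time: 7.12
tool_pos: [533.2, -66.0, 42.3]
tcp_rot: [-3.14, 0.0, -1.331]
contact_force: [0.6, -0.5, -1.4]
grip_width: 17.5
```

Call:
step_arm --moves '[-0.1, 0, 0.02, 0, 0, 0, 1]'

```text
time: 7.2
tool_pos: [532.5, -63.2, 41.9]
tcp_rot: [-3.141, 0.0, -1.33]
contact_force: [-0.5, 0.4, -2.1]
grip_width: 16.9
```

```bash
python3 -c "
from h import *
fs()"
```

```text
t 7.2 fix: tip_past_entry -0.3 lat 0.1 axis z 59.9 | F along 0.5 lat 0.4 z -2.1 | rpy [-179.9    0.   -76.2] w 16.9
```

Call:
step_arm --moves '[-0.1, 0, 0, 0, 0, 0, 1]'

```text
time: 7.28
tool_pos: [531.9, -60.7, 41.8]
tcp_rot: [-3.141, 0.0, -1.33]
contact_force: [-0.4, -0.5, -2.3]
grip_width: 17.3
```

Call:
step_arm --moves '[-0.1, 0, 0, 0, 0, 0, 1]'

```text
time: 7.37
tool_pos: [531.3, -58.4, 41.7]
tcp_rot: [-3.141, 0.0, -1.33]
contact_force: [0.5, 0.1, -1.3]
grip_width: 17.1
```

```bash
python3 -c "
from h import *
fs()"
```

```text
t 7.37 fix: tip_past_entry 4.7 lat 0.1 axis z 59.7 | F along 0.0 lat -0.5 z -1.3 | rpy [-180.     0.   -76.2] w 17.1
```

Call:
step_arm --moves '[-0.1, 0, 0, 0, 0, 0, 1]'

```text
time: 7.45
tool_pos: [531.4, -57.0, 41.9]
tcp_rot: [-3.14, -0.001, -1.329]
contact_force: [2.0, -10.6, -1.6]
grip_width: 16.9
```

Call:
step_arm --moves '[-0.1, 0, 0, 0, 0, 0, 1]'

```text
time: 7.53
tool_pos: [532.0, -56.6, 42.3]
tcp_rot: [-3.138, -0.005, -1.328]
contact_force: [1.3, -11.7, -0.7]
grip_width: 17.3
```

Call:
step_arm --moves '[-0.1, 0, 0, 0, 0, 0, 1]'

```text
time: 7.62
tool_pos: [532.5, -56.5, 42.8]
tcp_rot: [-3.137, -0.009, -1.327]
contact_force: [0.3, -9.5, -1.9]
grip_width: 16.6
```

```bash
python3 -c "
from h import *
fs()"
```

```text
t 7.62 fix: tip_past_entry 6.2 lat -1.5 axis z 60.8 | F along -9.3 lat 2.0 z -1.9 | rpy [-179.7   -0.5  -76. ] w 16.6
```

```bash
python3 -c "
from h import *
o=get_obs(); p=o['tool_pos']-FO
g=FO+FX*(p@FX)+[0,0,42.]; go(g,-76.2)"; python3 meas.py 5
```

```text
t 7.62 tcp [532.5 -56.5  42.8] rpy [-179.7   -0.5  -76. ] F [ 0.3 -9.5 -1.9] w 16.6
 total units shift [-0.001  0.075  0.037] turn [-0.071 -0.128  0.046] rows 0.1
scene 37 [383.1 326.8]
top 31 [475.5 285.6]
camera: lat,h rel bore [ 2.79 15.97]
t 7.72 fix: tip_past_entry 6.2 lat -1.4 axis z 60.8 | F along -9.1 lat 1.3 z -1.9 | rpy [-179.7   -0.5  -76. ] w 17.3
```

View pics/top_5.png

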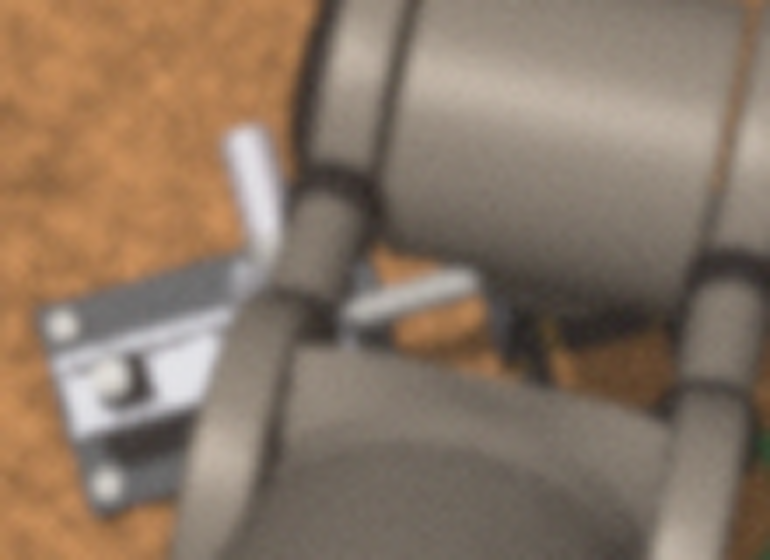

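View pics/scene_5.png

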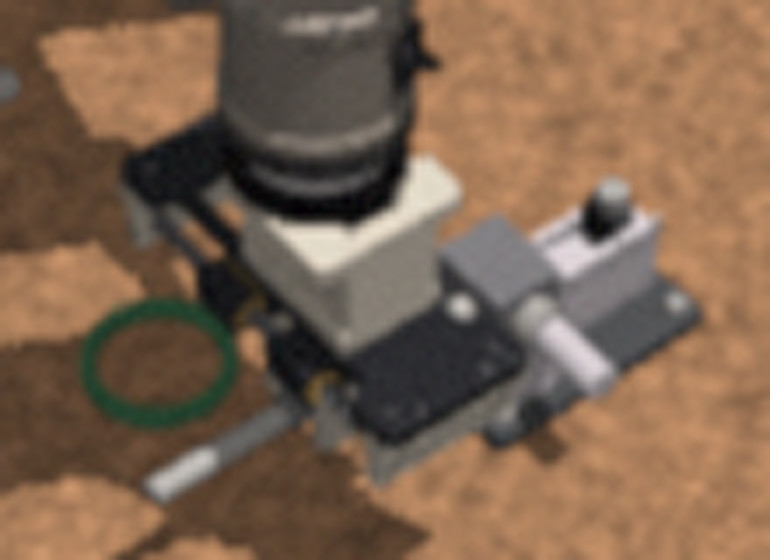

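Call:
step_arm --moves '[-0.12, 0.06, 0.03, -0.06, -0.12, 0.04, 1]'

```text
time: 7.8
tool_pos: [531.9, -56.5, 42.7]
tcp_rot: [-3.139, -0.004, -1.329]
contact_force: [1.7, -10.5, -1.9]
grip_width: 17.3
```

Call:
step_arm --moves '[-0.13, 0, 0, 0, 0, 0, 1]'

```text
time: 7.88
tool_pos: [532.4, -56.4, 43.1]
tcp_rot: [-3.137, -0.008, -1.329]
contact_force: [1.1, -10.3, -2.0]
grip_width: 17.0
```

```bash
python3 -c "
from h import *
fs()"
```

```text
t 7.88 fix: tip_past_entry 6.4 lat -1.4 axis z 61.1 | F along -10.3 lat 1.4 z -2.0 | rpy [-179.8   -0.5  -76.1] w 17.0
```

Call:
step_arm --moves '[-0.17, 0.05, 0.05, -0.04, -0.12, 0.02, 1]'

```text
time: 7.97
tool_pos: [532.1, -55.7, 42.8]
tcp_rot: [-3.138, -0.005, -1.329]
contact_force: [1.8, -11.1, -0.7]
grip_width: 17.1
```

```bash
python3 -c "
from h import *
fs()"
```

```text
t 7.97 fix: tip_past_entry 7.1 lat -1.2 axis z 60.8 | F along -11.3 lat 0.9 z -0.7 | rpy [-179.8   -0.3  -76.2] w 17.1
```

Call:
step_arm --moves '[-0.19, 0.05, 0.05, -0.03, -0.08, 0.02, 1]'

```text
time: 8.05
tool_pos: [531.6, -54.8, 42.4]
tcp_rot: [-3.138, -0.003, -1.33]
contact_force: [1.6, -9.5, -1.3]
grip_width: 16.9
```

```bash
python3 -c "
from h import *
fs()"
```

```text
t 8.05 fix: tip_past_entry 8.1 lat -1.0 axis z 60.4 | F along -9.6 lat 0.7 z -1.3 | rpy [-179.8   -0.2  -76.2] w 16.9
```

Call:
step_arm --moves '[-0.2, 0.05, 0.04, -0.03, -0.06, 0, 1]'

```text
time: 8.13
tool_pos: [531.2, -53.6, 42.1]
tcp_rot: [-3.137, -0.003, -1.33]
contact_force: [1.2, -10.1, -0.9]
grip_width: 17.1
```

Call:
step_arm --moves '[-0.2, 0.04, 0.03, -0.03, -0.06, 0, 1]'

```text
time: 8.22
tool_pos: [530.9, -52.3, 42.1]
tcp_rot: [-3.137, -0.004, -1.33]
contact_force: [0.6, -10.1, -1.8]
grip_width: 17.1
```

```bash
python3 -c "
from h import *
fs()"
```

```text
t 8.22 fix: tip_past_entry 10.7 lat -0.9 axis z 60.1 | F along -10.0 lat 1.9 z -1.8 | rpy [-179.7   -0.2  -76.2] w 17.1
```

Call:
step_arm --moves '[-0.22, 0.04, 0.03, -0.03, -0.06, 0, 1, -0.22, 0.04, 0.03, -0.03, -0.06, 0, 1]'

```text
time: 8.38
tool_pos: [530.0, -48.9, 42.0]
tcp_rot: [-3.137, -0.004, -1.329]
contact_force: [1.1, -10.4, -1.3]
grip_width: 16.9
```

Call:
step_arm --moves '[-0.22, 0.04, 0.03, -0.04, -0.07, 0, 1, -0.22, 0.04, 0.03, -0.04, -0.07, 0, 1]'

```text
time: 8.55
tool_pos: [529.0, -45.3, 42.0]
tcp_rot: [-3.138, -0.002, -1.328]
contact_force: [0.7, -8.9, -2.7]
grip_width: 17.3
```

```bash
python3 -c "
from h import *
fs()"
```

```text
t 8.55 fix: tip_past_entry 18.0 lat -0.8 axis z 60.0 | F along -8.8 lat 1.4 z -2.7 | rpy [-1.798e+02 -1.000e-01 -7.610e+01] w 17.3
```

Steady drag of about 10 N; the bushing is moving. I'll continue.

Call:
step_arm --moves '[-0.22, 0.04, 0.03, -0.04, -0.06, 0.02, 1, -0.22, 0.04, 0.03, -0.03, -0.06, 0.02, 1]'

```text
time: 8.72
tool_pos: [527.4, -40.8, 41.7]
tcp_rot: [-3.14, -0.0, -1.331]
contact_force: [0.0, 0.1, -1.2]
grip_width: 17.6
```

Call:
step_arm --moves '[-0.2, 0.04, 0.03, -0.03, -0.05, 0.02, 1]'

```text
time: 8.8
tool_pos: [525.9, -37.4, 41.2]
tcp_rot: [-3.141, 0.003, -1.333]
contact_force: [0.4, 0.5, -2.0]
grip_width: 17.1
```

Call:
step_arm --moves '[-0.18, 0.03, 0.02, -0.03, -0.04, 0.02, 1]'

```text
time: 8.88
tool_pos: [524.4, -33.9, 40.9]
tcp_rot: [3.14, 0.006, -1.335]
contact_force: [-0.3, -0.0, -1.6]
grip_width: 17.3
```

```bash
python3 -c "
from h import *
fs()"
```

```text
t 8.88 fix: tip_past_entry 30.1 lat 1.1 axis z 58.9 | F along 0.1 lat 0.3 z -1.6 | rpy [179.9   0.3 -76.5] w 17.3
```

Call:
step_arm --moves '[-0.12, -0.05, -0.04, 0.03, 0.07, -0.06, 1]'

```text
time: 8.97
tool_pos: [524.4, -31.0, 41.4]
tcp_rot: [3.141, 0.002, -1.331]
contact_force: [0.4, 0.1, -1.8]
grip_width: 17.0
```

Call:
step_arm --moves '[-0.1, 0, -0.02, 0, 0, 0, 1]'

```text
time: 9.05
tool_pos: [523.9, -28.5, 41.9]
tcp_rot: [3.141, 0.001, -1.331]
contact_force: [0.7, 0.8, -1.0]
grip_width: 17.2
```

```bash
python3 -c "
from h import *
fs()"
```

```text
t 9.05 fix: tip_past_entry 35.5 lat 0.2 axis z 59.9 | F along 0.6 lat -0.9 z -1.0 | rpy [ 1.80e+02  1.00e-01 -7.62e+01] w 17.2
```

Call:
step_arm --moves '[-0.1, 0, 0, 0, 0, 0, 1]'

```text
time: 9.13
tool_pos: [523.2, -26.1, 41.9]
tcp_rot: [3.141, 0.001, -1.33]
contact_force: [-0.6, -0.1, -1.1]
grip_width: 17.3
```

Call:
step_arm --moves '[-0.1, 0, 0, 0, 0, 0, 1]'

```text
time: 9.22
tool_pos: [522.7, -23.6, 41.9]
tcp_rot: [3.141, 0.002, -1.33]
contact_force: [-0.0, -0.0, -2.2]
grip_width: 17.1
```

Call:
step_arm --moves '[-0.1, 0, 0, 0, 0, 0, 1]'

```text
time: 9.3
tool_pos: [522.1, -21.3, 41.9]
tcp_rot: [3.141, 0.002, -1.329]
contact_force: [0.5, 1.4, -2.1]
grip_width: 16.8
```

Call:
step_arm --moves '[-0.1, 0, 0, 0, 0, 0, 1]'

```text
time: 9.38
tool_pos: [521.6, -19.0, 41.9]
tcp_rot: [3.141, 0.002, -1.329]
contact_force: [0.5, -1.3, -2.0]
grip_width: 17.2
```

```bash
python3 -c "
from h import *
fs()"
```

```text
t 9.38 fix: tip_past_entry 45.2 lat 0.2 axis z 59.9 | F along -1.3 lat -0.1 z -2.0 | rpy [ 1.80e+02  1.00e-01 -7.62e+01] w 17.2
```

Call:
step_arm --moves '[-0.1, 0, 0, 0, 0, 0, 1]'

```text
time: 9.47
tool_pos: [521.0, -16.8, 41.9]
tcp_rot: [3.141, 0.002, -1.329]
contact_force: [0.2, 0.0, -2.1]
grip_width: 17.2
```

Call:
step_arm --moves '[-0.1, 0, 0, 0, 0, 0, 1]'

```text
time: 9.55
tool_pos: [520.5, -14.6, 41.9]
tcp_rot: [3.141, 0.002, -1.329]
contact_force: [0.4, -0.4, -1.9]
grip_width: 17.0
```

```bash
python3 -c "
from h import *
fs()"
```

```text
t 9.55 fix: tip_past_entry 49.8 lat 0.2 axis z 59.9 | F along -0.5 lat -0.3 z -1.9 | rpy [ 1.80e+02  1.00e-01 -7.62e+01] w 17.0
```

Call:
step_arm --moves '[-0.1, 0, 0, 0, 0, 0, 1]'

```text
time: 9.63
tool_pos: [520.4, -13.1, 42.0]
tcp_rot: [-3.141, 0.0, -1.329]
contact_force: [3.2, -11.8, -1.6]
grip_width: 17.2
```

Call:
step_arm --moves '[-0.1, 0, 0, 0, 0, 0, 1]'

```text
time: 9.72
tool_pos: [521.3, -12.9, 42.5]
tcp_rot: [-3.139, -0.004, -1.327]
contact_force: [3.2, -15.0, -1.6]
grip_width: 16.9
```

```bash
python3 -c "
from h import *
fs()"
```

```text
t 9.72 fix: tip_past_entry 51.2 lat -1.0 axis z 60.5 | F along -15.3 lat 0.5 z -1.6 | rpy [-179.9   -0.2  -76. ] w 16.9
```

Call:
step_arm --moves '[-0.06, 0.04, 0.03, -0.02, -0.05, 0.02, 1]'

```text
time: 9.8
tool_pos: [521.2, -13.2, 42.3]
tcp_rot: [-3.139, -0.003, -1.328]
contact_force: [-0.2, -3.6, -2.0]
grip_width: 17.2
```

Call:
step_arm --moves '[-0.07, 0.03, 0.02, -0.02, -0.03, 0.01, 1]'

```text
time: 9.88
tool_pos: [521.0, -13.2, 42.2]
tcp_rot: [-3.139, -0.003, -1.328]
contact_force: [0.4, -6.7, -2.3]
grip_width: 17.4
```

```bash
python3 -c "
from h import *
fs()"
```

```text
t 9.88 fix: tip_past_entry 51.0 lat -0.6 axis z 60.2 | F along -6.6 lat 1.2 z -2.3 | rpy [-179.9   -0.2  -76.1] w 17.4
```

Call:
step_arm --moves '[-0.09, 0.03, 0.02, -0.02, -0.03, 0.01, 1]'

```text
time: 9.97
tool_pos: [521.0, -13.1, 42.2]
tcp_rot: [-3.139, -0.004, -1.329]
contact_force: [1.1, -8.1, -1.3]
grip_width: 17.5
```

Call:
step_arm --moves '[-0.09, 0.03, 0.02, -0.02, -0.03, 0.01, 1]'

```text
time: 10.05
tool_pos: [521.0, -13.2, 42.2]
tcp_rot: [-3.139, -0.005, -1.329]
contact_force: [-0.5, -8.7, -1.1]
grip_width: 17.1
```

Call:
step_arm --moves '[-0.09, 0.03, 0.02, -0.02, -0.03, 0.01, 1]'

```text
time: 10.13
tool_pos: [521.0, -13.2, 42.2]
tcp_rot: [-3.138, -0.006, -1.329]
contact_force: [0.2, -8.2, -1.3]
grip_width: 17.0
```

```bash
python3 -c "
from h import *
fs()"
```

```text
t 10.13 fix: tip_past_entry 51.0 lat -0.6 axis z 60.2 | F along -8.0 lat 1.8 z -1.3 | rpy [-179.8   -0.4  -76.1] w 17.0
```

Call:
step_arm --moves '[-0.11, 0.04, 0.03, -0.03, -0.05, 0.01, 1, -0.11, 0.04, 0.03, -0.03, -0.05, 0.01, 1]'

```text
time: 10.3
tool_pos: [521.0, -13.2, 42.0]
tcp_rot: [-3.138, -0.007, -1.329]
contact_force: [2.3, -10.5, -1.9]
grip_width: 17.5
```

Call:
step_arm --moves '[-0.11, 0.04, 0.03, -0.03, -0.05, 0.01, 1, -0.11, 0.04, 0.03, -0.03, -0.05, 0.01, 1]'

```text
time: 10.47
tool_pos: [520.9, -13.2, 41.9]
tcp_rot: [-3.139, -0.007, -1.33]
contact_force: [1.6, -9.6, -0.4]
grip_width: 17.1
```

Call:
step_arm --moves '[-0.11, 0.04, 0.03, -0.03, -0.05, 0.01, 1, -0.11, 0.04, 0.03, -0.03, -0.05, 0.01, 1, -0.11, 0.04, 0.03, -0.03, -0.05, 0.01, 1, -0.11, 0.04, 0.03, -0.03, -0.05, 0.01, 1]'

```text
time: 10.8
tool_pos: [520.8, -13.2, 41.6]
tcp_rot: [-3.139, -0.007, -1.331]
contact_force: [1.4, -9.5, -0.4]
grip_width: 17.2
```

```bash
python3 -c "
from h import *
fs()"
```

```text
t 10.8 fix: tip_past_entry 51.0 lat -0.5 axis z 59.6 | F along -9.6 lat 0.9 z -0.4 | rpy [-179.8   -0.4  -76.3] w 17.2
```

Call:
step_arm --moves '[-0.115, 0.03, 0.02, -0.03, -0.06, 0, 1, -0.115, 0.03, 0.02, -0.03, -0.06, 0, 1, -0.115, 0.03, 0.02, -0.03, -0.06, 0, 1, -0.115, 0.03, 0.01, -0.03, -0.06, 0, 1]'

```text
time: 11.13
tool_pos: [521.2, -13.0, 42.2]
tcp_rot: [-3.139, -0.005, -1.329]
contact_force: [0.6, -10.2, -1.8]
grip_width: 17.2
```

Call:
step_arm --moves '[-0.115, 0.03, 0.01, -0.03, -0.06, 0, 1, -0.115, 0.03, 0.01, -0.03, -0.06, 0, 1, -0.115, 0.03, 0.01, -0.03, -0.06, 0, 1, -0.115, 0.03, 0.01, -0.03, -0.06, 0, 1]'

```text
time: 11.47
tool_pos: [521.4, -13.0, 43.2]
tcp_rot: [-3.141, -0.003, -1.327]
contact_force: [1.1, -11.2, -3.0]
grip_width: 16.9
```

```bash
python3 meas.py 6
```

```text
scene 0 [nan nan]
top 3103 [513.8 255.2]
camera: lat,h rel bore [0. 0.]
t 11.57 fix: tip_past_entry 51.1 lat -1.0 axis z 61.3 | F along -10.2 lat 1.5 z -3.5 | rpy [-179.9   -0.2  -76. ] w 17.0meas.py:9: RuntimeWarning: Mean of empty slice.
  x0,y0,x1,y1=rects[0]; m=(hsv[...,1]<60)&(hsv[...,2]>120); yy,xx=np.nonzero(m[y0:y1,x0:x1]); p=np.array([xx.mean()+x0,yy.mean()+y0]); print(n,len(xx),p.round(1))
  ret = ret.dtype.type(ret / rcount)
meas.py:17: RuntimeWarning: The iteration is not making good progress, as measured by the 
 improvement from the last ten iterations.
  print("camera: lat,h rel bore",fsolve(res,[0,0]).round(2)); fs()
```

View pics/scene_6.png

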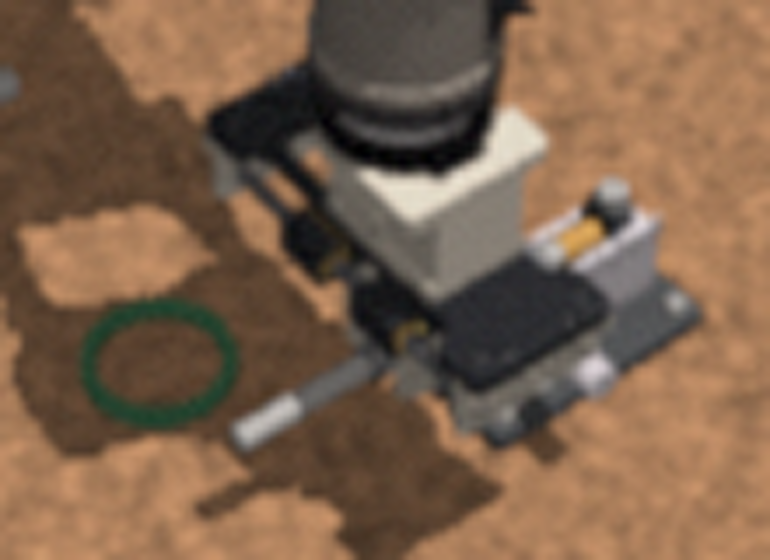

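View pics/top_6.png

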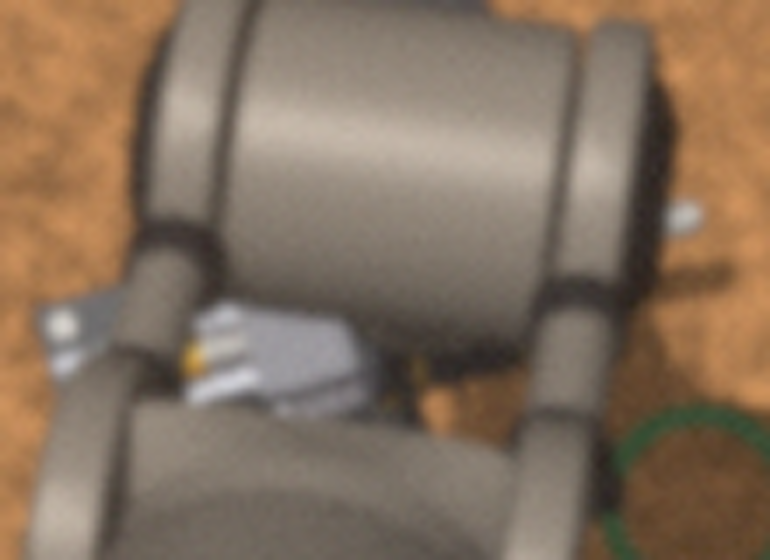

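Call:
step_arm --moves '[0.1, 0.03, 0.04, -0.02, -0.04, 0.03, 1]'

```text
time: 11.65
tool_pos: [521.6, -15.5, 42.7]
tcp_rot: [-3.142, -0.001, -1.329]
contact_force: [0.3, 0.0, -1.1]
grip_width: 17.2
```

Call:
step_arm --moves '[0.3, 0, 0, 0, 0, 0, 1, 0.4, 0, 0, 0, 0, 0, 1]'

```text
time: 11.82
tool_pos: [524.7, -28.9, 42.6]
tcp_rot: [3.141, 0.0, -1.328]
contact_force: [-0.1, 0.4, -1.8]
grip_width: 17.0
```

```bash
python3 -c "
from h import *
fs()"
```

```text
t 11.82 fix: tip_past_entry 34.8 lat -0.4 axis z 60.6 | F along 0.5 lat 0.0 z -1.8 | rpy [180.    0.  -76.1] w 17.0
```

Call:
step_arm --moves '[0.4, 0.01, 0.02, 0, 0, 0.02, 1, 0.5, 0, 0, 0, 0, 0, 1, 0.5, 0, 0, 0, 0, 0, 1]'

```text
time: 12.07
tool_pos: [531.5, -58.2, 42.0]
tcp_rot: [3.141, 0.001, -1.329]
contact_force: [-0.0, -0.8, -1.3]
grip_width: 16.8
```

```bash
python3 -c "
from h import *
fs()"
```

```text
t 12.07 fix: tip_past_entry 4.8 lat -0.1 axis z 60.0 | F along -0.8 lat 0.2 z -1.3 | rpy [180.    0.  -76.1] w 16.8
```

Out 30 mm more, then lift.

Call:
step_arm --moves '[0.6, 0, 0, 0, 0, 0, 1, 0.6, 0, 0, 0, 0, 0, 1, 0.5, 0, 0, 0, 0, 0, 1, 0, 0, -0.5, 0, 0, 0, 1, 0, 0, -0.8, 0, 0, 0, 1, 0, 0, -0.8, 0, 0, 0, 1, 0, 0, -0.6, 0, 0, 0, 1, 0, 0, 0, 0, 0, 0, 1]'

```text
time: 12.73
tool_pos: [540.6, -99.7, 99.1]
tcp_rot: [3.139, 0.002, -1.335]
contact_force: [2.0, 0.4, -1.1]
grip_width: 17.0
```

```bash
python3 -c "
from h import *
fs();go((544.5,-247,100),-12.1)"; python3 meas.py 7
```

```text
t 12.73 fix: tip_past_entry -37.6 lat 1.0 axis z 117.1 | F along -0.0 lat -2.0 z -1.1 | rpy [ 1.799e+02  1.000e-01 -7.650e+01] w 17.0
t 12.73 tcp [540.6 -99.7  99.1] rpy [ 1.799e+02  1.000e-01 -7.650e+01] F [ 2.   0.4 -1.1] w 17.0
 total units shift [ 7.208  1.532 -0.054] turn [ 1.6000e-02  4.6000e-02 -1.6097e+01] rows 16.1
scene 0 [nan nan]
top 2161 [532.6 249.7]
camera: lat,h rel bore [0. 0.]
t 12.83 fix: tip_past_entry -36.9 lat 1.9 axis z 115.0 | F along 0.6 lat 0.3 z -2.0 | rpy [179.7   0.2 -76.5] w 16.9meas.py:9: RuntimeWarning: Mean of empty slice.
  x0,y0,x1,y1=rects[0]; m=(hsv[...,1]<60)&(hsv[...,2]>120); yy,xx=np.nonzero(m[y0:y1,x0:x1]); p=np.array([xx.mean()+x0,yy.mean()+y0]); print(n,len(xx),p.round(1))
  ret = ret.dtype.type(ret / rcount)
meas.py:17: RuntimeWarning: The iteration is not making good progress, as measured by the 
 improvement from the last ten iterations.
  print("camera: lat,h rel bore",fsolve(res,[0,0]).round(2)); fs()
```

View pics/scene_7.png

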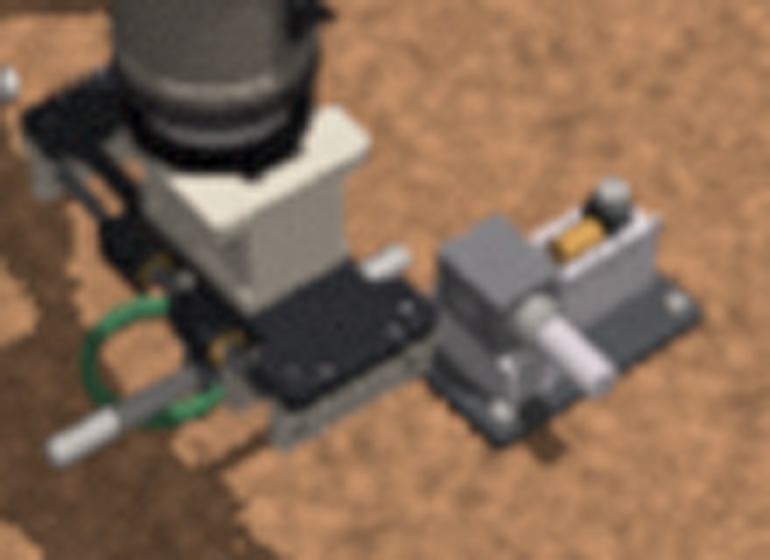

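Call:
step_arm --moves '[0.35, 0.05, -0.1, 0.02, 0, -0.6, 1, 0.45, 0.1, -0.1, 0.02, 0, -1, 1, 0.45, 0.15, -0.1, 0, 0, -1, 1, 0.42, 0.18, -0.05, 0, 0, -1, 1, 0.4, 0.2, 0, 0, 0, -1, 1, 0.4, 0.25, 0, 0, 0, -1, 1, 0.35, 0.25, 0, 0, 0, -1, 1, 0.35, 0.3, 0, 0, 0, -1, 1]'

```text
time: 13.5
tool_pos: [537.1, -168.1, 96.5]
tcp_rot: [3.137, 0.019, -0.777]
contact_force: [0.4, -0.4, -0.6]
grip_width: 17.2
```

```bash
python3 -c "
from h import *
go((544.5,-247,100),-12.1)"
```

```text
t 13.5 tcp [ 537.1 -168.1   96.5] rpy [179.7   1.1 -44.5] F [ 0.4 -0.4 -0.6] w 17.2
 total units shift [ 3.027  2.556 -0.222] turn [-0.012  0.282 -8.102] rows 8.1
```

Call:
step_arm --moves '[0.38, 0.33, -0.1, 0, 0.03, -1, 1, 0.36, 0.35, -0.1, 0, 0.03, -1, 1, 0.33, 0.38, -0.1, 0, 0.03, -1, 1, 0.3, 0.4, 0, 0, 0.03, -1, 1, 0.26, 0.42, 0, 0, 0, -1, 1, 0.22, 0.43, 0, 0, 0, -1, 1, 0.15, 0.4, 0, 0, 0, -0.8, 1, 0.1, 0.2, 0, 0, 0, -0.5, 1]'

```text
time: 14.17
tool_pos: [538.0, -241.1, 92.2]
tcp_rot: [-3.134, 0.028, -0.238]
contact_force: [-0.4, -0.7, -1.6]
grip_width: 17.0
```

Call:
step_arm --moves '[0, 0, 0, 0, 0, 0, 1, 0, 0, 0, 0, 0, 0, 1]'

```text
time: 14.33
tool_pos: [536.9, -241.3, 90.0]
tcp_rot: [-3.133, 0.031, -0.238]
contact_force: [-0.3, -0.5, -1.8]
grip_width: 17.4
```

```bash
python3 -c "
from h import *
go((544.5,-246.7,60),-12.1)"
```

```text
t 14.33 tcp [ 536.9 -241.3   90. ] rpy [-179.5    1.8  -13.7] F [-0.3 -0.5 -1.8] w 17.4
 total units shift [0.478 0.188 1.484] turn [-0.129  0.445 -0.39 ] rows 1.5
```

Call:
step_arm --moves '[0.4, 0.15, 0.3, -0.1, 0.35, -0.3, 1]'

```text
time: 14.42
tool_pos: [543.7, -245.6, 83.8]
tcp_rot: [-3.139, 0.007, -0.219]
contact_force: [-0.1, -0.6, -1.8]
grip_width: 17.3
```

Call:
step_arm --moves '[0.1, 0.05, 0.4, -0.02, 0.1, -0.05, 1, 0, 0, 0.2, 0, 0, 0, 1, 0, 0, 0, 0, 0, 0, 1]'

```text
time: 14.67
tool_pos: [544.4, -245.2, 68.8]
tcp_rot: [-3.139, 0.003, -0.217]
contact_force: [-0.2, 0.7, -1.1]
grip_width: 17.1
```

```bash
python3 -c "
from h import *
go((544.5,-246.3,45),-12.1)
s=capture('scene')[:,:,::-1]; cv2.imwrite('pics/s8.png',cv2.resize(s[150:290,190:310],None,fx=5,fy=4.2,interpolation=cv2.INTER_CUBIC))"
```

```text
t 14.67 tcp [ 544.4 -245.2   68.8] rpy [-179.9    0.2  -12.4] F [-0.2  0.7 -1.1] w 17.1
 total units shift [0.018 0.056 1.189] turn [-0.033  0.042 -0.078] rows 1.2
```

View pics/s8.png

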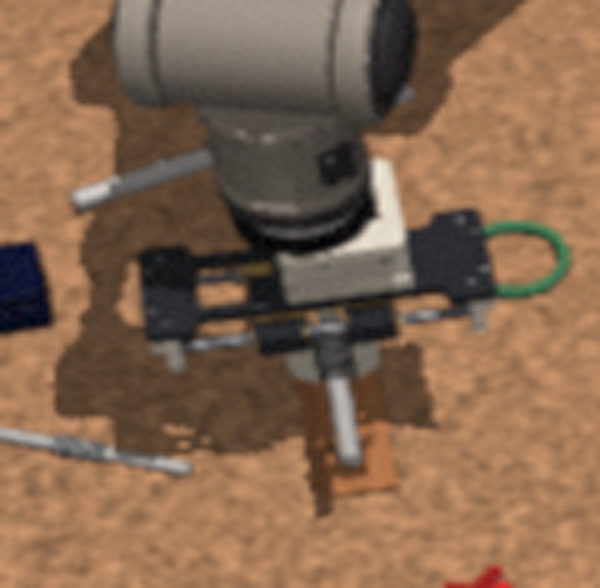

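Call:
step_arm --moves '[0, 0.05, 0.4, -0.02, 0.03, -0.06, 1, 0, 0.02, 0.4, 0, 0, 0, 1, 0, 0, 0.3, 0, 0, 0, 1, 0, 0, 0.1, 0, 0, 0, 1]'

```text
time: 15.05
tool_pos: [544.3, -246.1, 43.6]
tcp_rot: [-3.141, 0.0, -0.212]
contact_force: [-0.4, -0.3, -1.8]
grip_width: 17.4
```

```bash
python3 -c "
from h import *
go((544.5,-246.3,27),-12.1)"
```

```text
t 15.05 tcp [ 544.3 -246.1   43.6] rpy [-180.     0.   -12.2] F [-0.4 -0.3 -1.8] w 17.4
 total units shift [0.012 0.007 0.829] turn [-0.009  0.004 -0.017] rows 0.8
```

Call:
step_arm --moves '[0, 0, 0.3, 0, 0, 0, 1, 0, 0, 0.2, 0, 0, 0, 1]'

```text
time: 15.22
tool_pos: [544.2, -246.1, 32.6]
tcp_rot: [-3.141, 0.0, -0.213]
contact_force: [-0.5, -0.4, -1.0]
grip_width: 17.0
```

Call:
step_arm --moves '[0, 0, 0.15, 0, 0, 0, 1]'

```text
time: 15.3
tool_pos: [544.2, -246.1, 29.0]
tcp_rot: [-3.141, 0.001, -0.213]
contact_force: [-0.1, 0.1, -1.7]
grip_width: 17.1
```

```bash
python3 -c "
from h import *
go((544.5,-246.3,27),-12.1)"
```

```text
t 15.3 tcp [ 544.2 -246.1   29. ] rpy [-180.     0.   -12.2] F [-0.1  0.1 -1.7] w 17.1
 total units shift [0.018 0.009 0.099] turn [-0.012  0.011 -0.022] rows 0.1
```

Call:
step_arm --moves '[0, 0, 0.07, 0, 0, 0, 1]'

```text
time: 15.38
tool_pos: [544.2, -246.4, 27.5]
tcp_rot: [-3.141, 0.001, -0.213]
contact_force: [-2.6, -1.4, 8.2]
grip_width: 17.5
```

Call:
step_arm --moves '[0, 0, 0.05, 0, 0, 0, 1]'

```text
time: 15.47
tool_pos: [544.3, -247.0, 27.0]
tcp_rot: [3.141, -0.0, -0.213]
contact_force: [-2.0, -0.8, 4.6]
grip_width: 17.0
```

Call:
step_arm --moves '[0, 0, 0, 0, 0, 0, 1]'

```text
time: 15.55
tool_pos: [544.4, -247.3, 27.1]
tcp_rot: [3.141, -0.0, -0.213]
contact_force: [-0.5, 0.8, -1.8]
grip_width: 17.0
```

Call:
step_arm --moves '[0, 0, 0, 0, 0, 0, 0.4, 0, 0, 0, 0, 0, 0, 0.2, 0, 0, 0, 0, 0, 0, 0, 0, 0, 0, 0, 0, 0, -0.2, 0, 0, 0, 0, 0, 0, -0.2, 0, 0, 0, 0, 0, 0, -0.2]'

```text
time: 16.05
tool_pos: [545.3, -247.1, 27.8]
tcp_rot: [3.141, -0.003, -0.213]
contact_force: [-0.3, -0.3, 0.6]
grip_width: 52.2
```

Call:
step_arm --moves '[0, 0, -0.3, 0, 0, 0, -0.2, 0, 0, -0.6, 0, 0, 0, -0.2, 0, 0, -0.8, 0, 0, 0, -0.2, 0, 0, -0.8, 0, 0, 0, -0.2, 0, 0, -0.8, 0, 0, 0, -0.2, 0, 0, -0.8, 0, 0, 0, -0.2, 0, 0, -0.5, 0, 0, 0, -0.2]'

```text
time: 16.63
tool_pos: [544.1, -246.2, 126.4]
tcp_rot: [-3.141, 0.001, -0.213]
contact_force: [-0.0, 0.1, -0.0]
grip_width: 54.9
```

```bash
python3 -c "
from h import *
go((400,-400,200),-12.1)"
```

```text
t 16.63 tcp [ 544.1 -246.2  126.4] rpy [-180.     0.   -12.2] F [-0.   0.1 -0. ] w 54.9
 total units shift [-5.421  9.036 -3.683] turn [-0.008  0.009 -0.021] rows 9.0
```

Back off to clear the view and check.

Call:
step_arm --moves '[0, 0, -0.5, 0, 0, 0, -0.2, -0.3, 0.5, -0.8, 0, 0, 0, -0.2, -0.5, 1, -0.8, 0, 0, 0, -0.2, -0.6, 1, -0.4, 0, 0, 0, -0.2, -0.6, 1, -0.4, 0, 0, 0, -0.2, -0.6, 1, 0, 0, 0, 0, -0.2, -0.6, 1, 0, 0, 0, 0, -0.2, -0.3, 0.5, 0, 0, 0, 0, -0.2]'

```text
time: 17.3
tool_pos: [450.6, -351.1, 201.9]
tcp_rot: [3.135, -0.016, -0.206]
contact_force: [1.0, 0.6, 0.0]
grip_width: 54.7
```

Call:
step_arm --moves '[-0.6, 0.8, 0, 0, 0, 0, -0.2, -0.6, 0.8, 0, 0, 0, 0, -0.2, -0.6, 0.8, 0, 0, 0, 0, -0.2, 0, 0, 0, 0, 0, 0, -0.2, 0, 0, 0, 0, 0, 0, -0.2]'

```text
time: 17.72
tool_pos: [402.7, -393.5, 206.2]
tcp_rot: [3.132, -0.02, -0.209]
contact_force: [0.2, 0.1, -0.4]
grip_width: 55.2
```

Run:
```python
from h import *
o=get_obs(); print(o["time"],o["tool_pos"],o["contact_force"].round(1))
s=capture('scene')[:,:,::-1]; t=capture('top')[:,:,::-1]
cv2.imwrite('pics/s9.png',s);cv2.imwrite('pics/t9.png',t)
a=cv2.resize(t[130:230,240:420],None,fx=4.4,fy=4.4,interpolation=cv2.INTER_CUBIC)
cv2.imwrite('pics/t9c.png',a); cv2.imwrite('pics/s9c.png',cv2.resize(s[160:290,220:390],None,fx=4.4,fy=4.4,interpolation=cv2.INTER_CUBIC))
```

```text
17.7167 [ 402.7350385  -393.46251213  206.19126786] [ 0.2  0.1 -0.4]
```

View pics/t9.png

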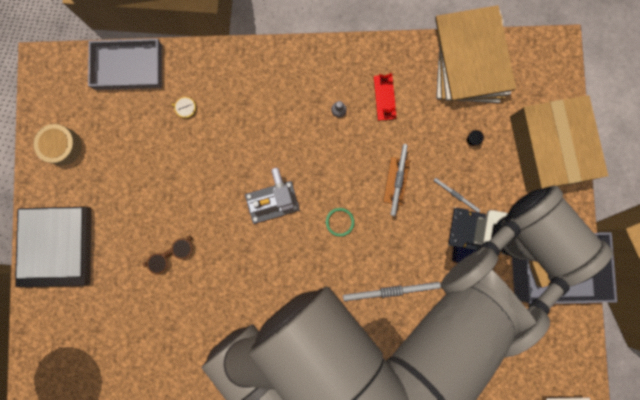

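View pics/t9c.png

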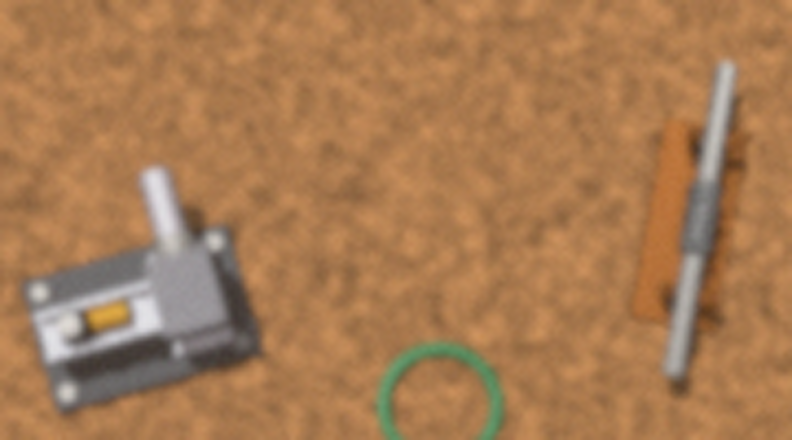

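View pics/s9c.png

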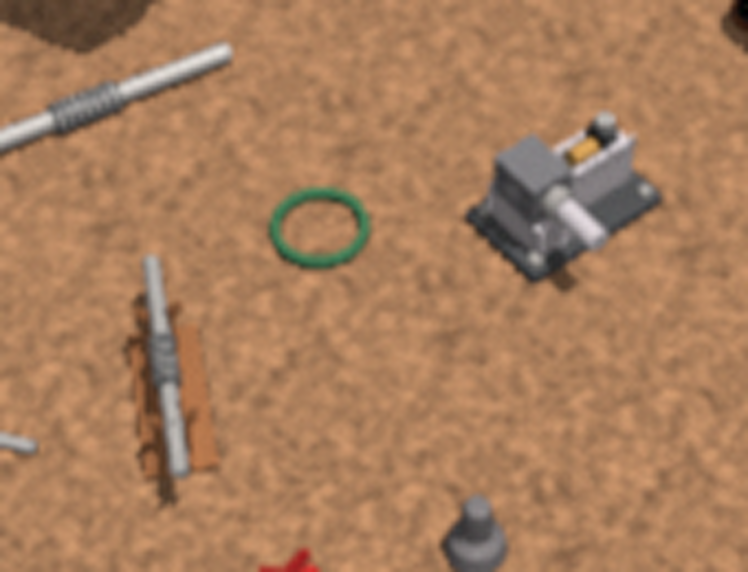

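The drift is back in both V notches at its first pixels, top (405,145)–(393,215). The bushing lies out in the trough against the backstop at top (265,202). The other goods in view are where they were; only the ring box is partly hidden by the gripper. Handing in.

```bash
python3 -c "
from plant import *
print(close_job())"
```

```text
the job is handed in; nothing more can be done
None
```

The job is done and handed in at about 18 s, well under the 61 s limit; it gave no verdict.

**What I did:** I took the 180 mm drift from the wooden cradle and went in from the open side of the bore. The bushing moved under a steady drag of about 10 N. I pushed it out through the knuckle until it met the backstop, with the drift tip roughly 51 mm past the entry face. I held it there at 8–11 N for about 1.5 s, then drew the drift out, laid it back in the cradle, let go and moved clear.

**Forces:** The highest push I read was 15.3 N, in the first moment at the backstop. I only read the force at the end of each call of moves, so short peaks in between could have been missed. Setting the drift down in the cradle read about 8 N.

**Last checks:** The final pictures show:
- the bushing in the trough against the backstop;
- the drift in both notches at its original pixels;
- the other goods in view unmoved, with the ring box partly hidden by the gripper in the top view. The arm passed above it with no contact force in the readings.

**What disagreed:** The cameras put the drift about 3.5 mm higher than the arm's own reading before it went in. I put this down to shading on the rod and followed the arm. The drift entered without touching.

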